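# Hold a gel cassette seated on the electrophoresis core

## Task

Lift the gel cassette with the green band out of the slotted box, leaving the orange-banded one in its slot, and stand it upright on the two supports at the front of the electrode core with its cut-down rear plate facing the gasket. Press it firmly down onto both supports and back against the green gasket together, so that the gasket is squeezed evenly, and finish while still holding it like that, ready for a colleague to close the clamp arms. Leave the bottle, the dish and the pipette alone.

Things in the scene. Friction and masses are not known exactly. Their poses are not given: they have to be found in the camera images.
- gel_cassette: Cassette to mount: pale clear plate pair, 100 wide (its y), 100 tall (z), 6.5 mm thick (x), about 80 g. Origin: middle of its lower edge. Green band on the top 18 mm of the front (-x) face and on the top edge. The rear (+x) plate is cut down to 88 mm between 10 mm ears. Grip across the thickness about 84 mm up, fingertips no lower than 62 mm (the core's frame reaches 58).
- gel_cassette_rear (a point): Point on the middle of the green-banded cassette's rear (+x) face, 30 mm above its lower edge and 3.25 mm behind its origin plane; axes as the cassette.
- spare_cassette: An identical cassette but with an orange band; it stays in the box. Origin and axes as for the green one.
- cassette_box: Fixed open grey box, 118 (its x) x 112 (y) x 49 mm tall, floor 4 mm; origin: centre of its underside. Two slots along y at x = -27 and +27 mm (9 mm wide, between ribs at the end walls up to z = 45 mm). In each a cassette stands on the floor, axes as the box, rear plate to +x, its top 55 mm sticking out. Which cassette is in which slot varies.
- core: Fixed electrode core of a mini-gel cell: white hollow frame 132 wide (its y), 40 deep (x), top z = 73 mm; origin: centre of its underside, on the worktop. Its front looks to -x; the frame's front face is the plane x = -20 mm. Jacks at x = 9, y = +/-55 mm rise to z = 91. Green clamp arms, y = 67 to 78 mm either side, are swung open and fixed.
- supports: Two smooth white supports (friction 0.3) on the core's front (origin and axes as the core) for the cassette's lower edge. Flat tops z = 15 mm, y = 27 to 54 either side, from the face to a lip (inner face x = -37.5, top z = 20 mm); end stops y = +/-54.5, top z = 21 mm. So the cassette drops into a pocket 13.5 mm wide in x (lip to untouched gasket), 109 mm long; seated, axes parallel to the core's.
- gasket_face (a point): Middle of the front surface of the uncompressed gasket, fixed in the core at x = -24 mm, y = 0, z = 45 mm; axes as the core (x points into the core, the direction of pressing).
- gasket (a joint): How far the green U-shaped gasket (90 mm wide, z = 19 to 71 mm) is pushed into the core along its +x, m: 0 untouched, 4 mm proud of the frame; a spring, about 1 N to start, 5 N at 4 mm, where the cassette meets the rigid frame. Springs back when let go. It seals from 2.5 mm on.
- buffer_bottle: White bottle with blue cap, 48 mm across, 98 mm tall, loose bystander; origin at the centre of its underside.
- dish: Lidded petri dish, 91 mm across, 16 mm tall, loose bystander; origin at the centre of its underside.
- pipette: White pipette with a yellow end, 206 x 32 x 30 mm, lying on the worktop along its y, loose bystander; origin at the centre of its underside.
- buffer_tank: Fixed clear open buffer tank with a white rim, 125 x 168 x 125 mm, to be kept clear of; origin at the centre of its underside.

How it is judged:
By the outcome, as a careful person would: the job done as asked, in the order asked, and still so for the second after the job is handed in, while the arm keeps its last pose, push and grip.
It also fails if it takes over 54 s, if anything falls off the work surface, if the arm or the gripper's body presses on something with over 40 N, if the wrist force passes 120 N, or if a joint passes its speed limit or range.

## Robot

A 7-joint arm with a two-finger parallel gripper is mounted at the origin on a cart in front of the work surface, level with it; the furniture and walls round the work are solid. World frame = base frame: x ahead of the robot, y to its left, z up, the work surface at z = 0. Lengths are in m, angles in rad, forces in N, time in s.
With the tool pointing down it reaches from about 0.4 to 0.925 m from the base axis. Payload 4.1 kg.
Tool frame: the origin (TCP) lies between the finger pads; the fingertips stand 11 mm ahead of it and the grasp point (between the pads) lies 8 mm behind it; z points along the fingers, y is the line along which they close (so a half turn about z gives the same grasp; the last joint's range is limited). The gripper opens to 85 mm and grips with 20 to 120 N. Pads are 22 mm wide; open, the fingers measure 114 mm over their backs; the gripper's body (76 mm by 85 mm) begins 54 mm behind the grasp point. The pads swing forward as they close: fully open they stand 13 mm farther back than shut.
Start: joints at [1.143, 0.398, 0.045, 1.537, -0.019, 1.207, -0.051], TCP at [0.21, -0.615, 0.242] pointing down, gripper open.
Joint ranges: [-2.82, 2.82], [-0.49, 2.23], [-1.37, 1.46], [0, 2.46], [-1.36, 4.5], [0.23, 2], [-2.94, 2.94]. Speed limits (rad/s): [2.57, 2.57, 3.14, 3.14, 3.14, 3.14, 3.14].

## Interface

Orientations are given as a unit quaternion [x, y, z, w].
In Python, from plant import manip, solver, imaging gives the robot as it stands. The module is installed in compiled form; this text tells all that it offers. Calls block until the motion is done:
- manip.move_ptp(position, orientation): joint-space move of the TCP to a pose.
- manip.move_straight(position, rate=0.15, ori=None, until_force=None): straight line of the TCP; ori=None keeps the orientation; rate is the mean speed in m/s. With until_force (N) it stops when the force on the tool has changed by that much, and returns True; else False.
- manip.goto_joints(angles): joint-space move.
- manip.let_go() and manip.grasp(grasp_force=None): open the fingers fully, or close them until they stop; grasp_force is the grip in N (None keeps the last).
- manip.dwell(seconds).
- solver.inverse_kinematics(position, orientation): joint angles nearest the present ones, or None.
- imaging.grab_frame(name): name is "scene" or "top" or "wrist"; returns a dict with "image" (384x512x3 uint8, red, green, blue), "K" (3x3 intrinsics, pixels), "cam_to_world" (4x4, takes a point from camera to world coordinates). Camera axes: x right, y down, z forward; pixel columns grow to the right and rows downward; lengths in m; the calibration is good to about 2 mm. A picture is of the moment at which its call begins. There is no depth.
A pose or a line that the arm cannot do raises manip.MotionError and nothing moves.
- manip.close_job(): hands the job in; it is judged then, once.
Readings, each from a call of its own:
- manip.read_clock(): time.
- manip.read_qpos(): joint angles.
- manip.read_dq(): joint speeds.
- manip.read_joint_efforts(): joint torques, N m.
- manip.read_position(): TCP position.
- manip.read_tool_rot(): TCP orientation.
- manip.read_wrist_force(): force on the tool from outside, world axes, zero at the start.
- manip.read_wrist_torque(): the same for the moment, N m.
- manip.read_width(): finger opening in m.
- manip.read_finger_force(): force on a finger pad.
Only numpy, scipy, OpenCV 4.12 (cv2) and the standard library are available. Lean on these libraries where they do the work, as an engineer would, in place of code of your own. Each camera call takes 0.05 s, during which the arm holds its last target. There are 200 camera calls.

## Working session

There is one attempt and no reset: what is moved stays moved. The work goes in short steps, each a Python script; the robot and the scene stay as the last script left them, time stands still between calls to the robot, and variables do not carry over. Pictures are saved under pics/ and viewed, at most 11 in all, crops included, and the job is handed in when it is done.

```bash
mkdir -p pics; python3 - <<'E'
from plant import manip, solver, imaging
import cv2,numpy as np
for n in("scene","top"):
    f=imaging.grab_frame(n); cv2.imwrite(f"pics/{n}0.png",cv2.resize(f["image"][:,:,::-1],(800,600),interpolation=cv2.INTER_CUBIC))
    np.savez(f"{n}0.npz",**f); print(n,f["K"].tolist(),np.round(f["cam_to_world"],4).tolist())
print(manip.read_clock(),manip.read_tool_rot(),manip.read_position())
E
```

```text
scene [[479.9539401613023, 0.0, 249.4851069015465], [0.0, 479.9539401613023, 188.0892689304181], [0.0, 0.0, 1.0]] [[-0.6162, -0.4725, 0.6301, -0.6083], [-0.7876, 0.3766, -0.4878, 0.8956], [-0.0068, -0.7968, -0.6042, 1.1582], [0.0, 0.0, 0.0, 1.0]]
top [[420.4363691378887, 0.0, 251.30750684725518], [0.0, 420.4363691378887, 193.85298828238058], [0.0, 0.0, 1.0]] [[0.0031, -0.9901, 0.1401, 0.3034], [-1.0, -0.0038, -0.0046, -0.0092], [0.0051, -0.1401, -0.9901, 1.5617], [0.0, 0.0, 0.0, 1.0]]
0.1 [ 9.86506139e-01  1.63721946e-01 -2.01556113e-04 -8.49790356e-04] [ 0.20973818 -0.61465403  0.24138182]
```

View pics/scene0.png

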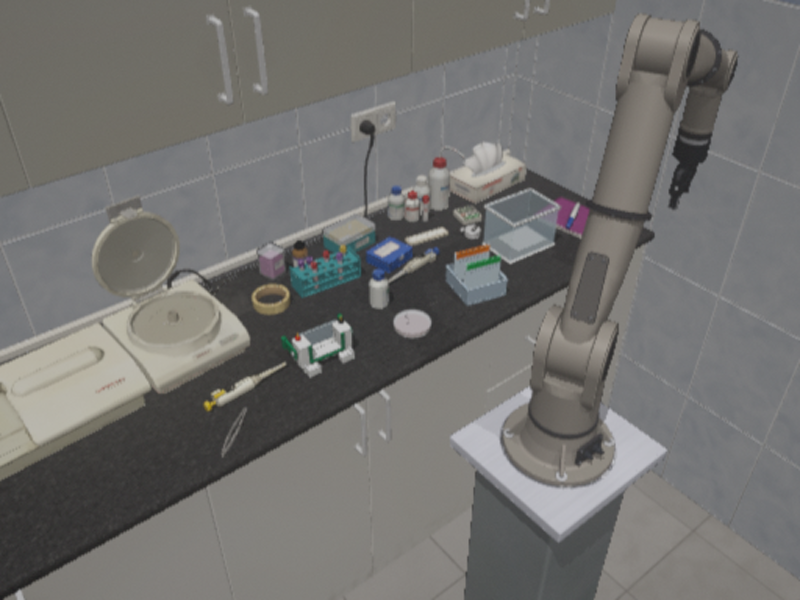

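View pics/top0.png

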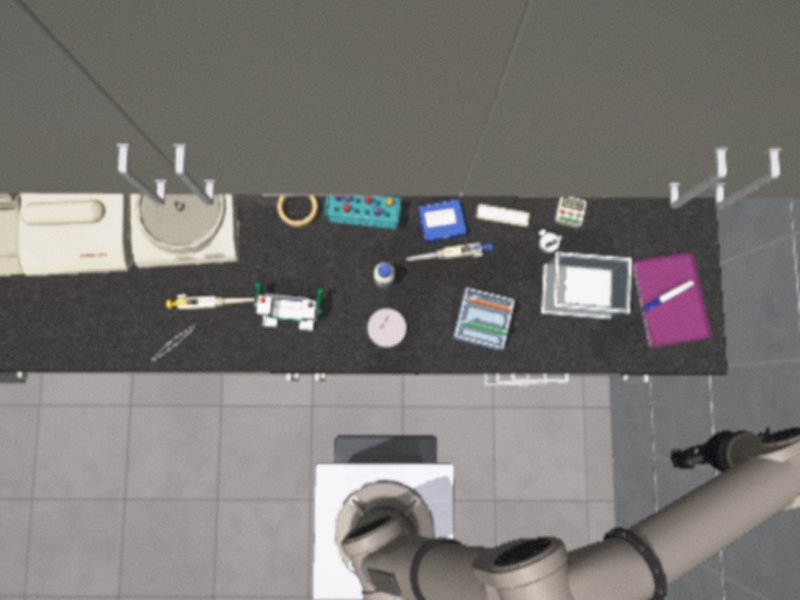

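The scene view shows the core at about (322,345), the box at (476,280) and the dish and bottle between them. In the top view, the box centre is at (486,318), the green band runs (462,321) to (507,330) on the robot's side, and the core is at (290,308) with its supports towards the robot.

```bash
cat > h.py <<'E'
from plant import manip, solver, imaging
import cv2,numpy as np
from scipy.spatial.transform import Rotation as Ro
def ray(f,u,v,z):
    T=f["cam_to_world"];d=T[:3,:3]@np.linalg.solve(f["K"],[u,v,1.]);o=T[:3,3]
    return o+d*(z-o[2])/d[2]
def proj(f,P):
    T=np.linalg.inv(f["cam_to_world"]);q=(T[:3,:3]@np.atleast_2d(P).T+T[:3,3:]);q=f["K"]@q;return (q[:2]/q[2]).T
def quat(yaw,s=1): # tool down, tool y along +-(object x at yaw)
    y=s*np.array([np.cos(yaw),np.sin(yaw),0]);z=np.array([0,0,-1.]);x=np.cross(y,z)
    return Ro.from_matrix(np.c_[x,y,z]).as_quat()
def snap(n,name):
    f=imaging.grab_frame(n);np.savez(name+".npz",**f)
    cv2.imwrite(f"pics/{name}.png",cv2.resize(f["image"][:,:,::-1],(800,600),interpolation=cv2.INTER_CUBIC));return f
E
python3 - <<'E'
from h import *
f=dict(np.load("top0.npz"))
for n,u,v,z in [("box",486,318,.045),("gL",462,321,.104),("gR",507,330,.104),("oL",471,299,.104),("oR",513,309,.104),("coreL",258,296,.091),("coreR",316,303,.091),("jackL",264,299,.091),("jackR",314,303,.091),("footL",270,323,.02),("footR",306,326,.02),("bottle",384,270,.098),("dish",386,328,.016)]:
    print(n,ray(f,u*.64,v*.64,z).round(4))
# candidate configs
for s in(1,-1):
  for p in([.44,-.26,.34],[.52,.25,.34]):
    for a in(-.2,0): print(s,p,a,solver.inverse_kinematics(p,quat(a,s)))
E
```

```text
box [ 0.4834 -0.2335  0.045 ]
gL [ 0.4694 -0.171   0.104 ]
gR [ 0.4496 -0.2712  0.104 ]
oL [ 0.5192 -0.1918  0.104 ]
oR [ 0.4969 -0.2856  0.104 ]
coreL [0.5261 0.2886 0.091 ]
coreR [0.5106 0.1572 0.091 ]
jackL [0.5193 0.2748 0.091 ]
jackR [0.5106 0.1617 0.091 ]
footL [0.4726 0.2727 0.02  ]
footR [0.4658 0.1877 0.02  ]
bottle [0.5858 0.0038 0.098 ]
dish [ 0.4622 -0.0008  0.016 ]
1 [0.44, -0.26, 0.34] -0.2 [ 0.7567713   0.09655834 -0.33238498  1.71035712  0.03232     1.3400483
  0.21842958]
1 [0.44, -0.26, 0.34] 0 [ 0.78577674  0.0980316  -0.36404947  1.7096597   0.03580261  1.34043148
  0.41514752]
1 [0.52, 0.25, 0.34] -0.2 [ 0.33769224  0.3777538  -1.13853997  1.55218231  0.34490357  1.43317774
 -1.02162657]
1 [0.52, 0.25, 0.34] 0 [ 0.34031319  0.37960881 -1.14324995  1.55213258  0.34731854  1.43408413
 -0.82369542]
-1 [0.44, -0.26, 0.34] -0.2 [ 4.31198372e-01  8.64103827e-02  2.02535207e-02  1.71837107e+00
 -1.79677309e-03  1.33682920e+00 -2.88979975e+00]
-1 [0.44, -0.26, 0.34] 0 [ 4.48840077e-01  8.66927154e-02  1.21238635e-03  1.71793567e+00
 -1.07910167e-04  1.33696434e+00 -2.69151974e+00]
-1 [0.52, 0.25, 0.34] -0.2 [ 0.34665477  0.38421893 -1.15476866  1.55201287  0.35328795  1.43634915
  2.1127838 ]
-1 [0.52, 0.25, 0.34] 0 [ 0.34665477  0.38421893 -1.15476866  1.55201287  0.35328795  1.43634915
  2.3127838 ]
```

```bash
python3 - <<'E'
from h import *
manip.move_ptp([.42,-.215,.36],quat(-.2))
f=snap("wrist","w1");print(f["K"].tolist(),f["cam_to_world"].round(4).tolist())
print(manip.read_clock(),manip.read_position())
E
```

```text
[[332.79525754500884, 0.0, 253.72318792393753], [0.0, 332.79525754500884, 187.96098815947497], [0.0, 0.0, 1.0]] [[0.9794, -0.1915, -0.0637, 0.4354], [-0.2018, -0.9287, -0.3111, -0.1383], [0.0004, 0.3176, -0.9482, 0.4913], [0.0, 0.0, 0.0, 1.0]]
1.8583 [ 0.41942198 -0.21663803  0.35945043]
```

View pics/w1.png

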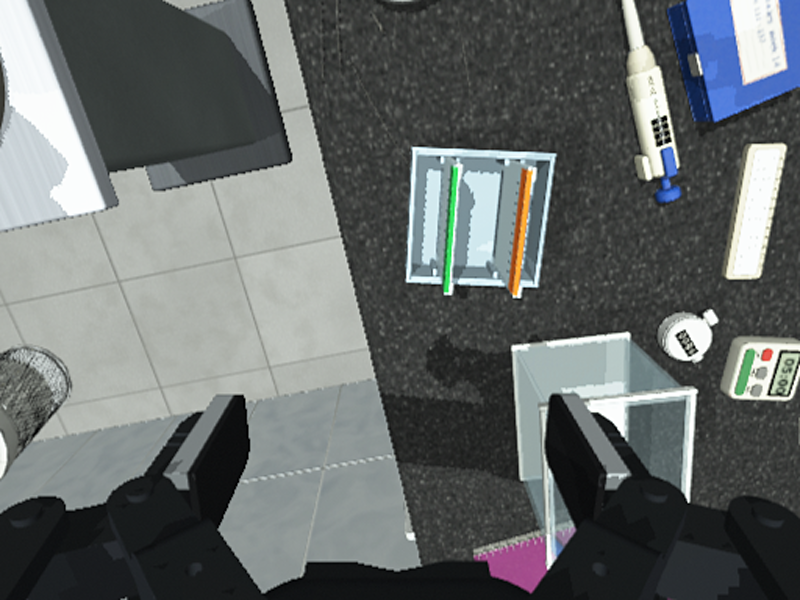

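The box is seen from above: the green top edge runs (456,165) to (447,293) and orange (528,168) to (516,296). I'll enlarge it for exact edges and see which face carries the band.

```bash
python3 - <<'E'
from h import *
f=np.load("w1.npz");im=f["image"][:,:,::-1][88:196,252:368]
cv2.imwrite("pics/w1c.png",cv2.resize(im,None,fx=5.5,fy=5.5,interpolation=cv2.INTER_NEAREST))
E
```

```text
(no output)
```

View pics/w1c.png

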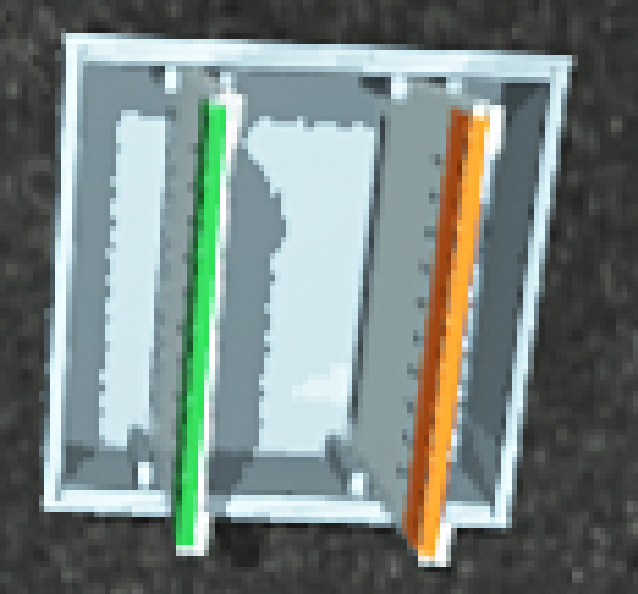

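The green cassette is in the -x slot with its white ears (rear plate) on the +x side. I'll fit the box pose and take a look at the core the same way.

```bash
cat >> h.py <<'E'
from scipy.optimize import least_squares
def fit(f,L,U,x0):
    L=np.array(L,float);U=np.array(U,float)
    def W(p):
        c,s=np.cos(p[2]),np.sin(p[2]);return np.c_[p[0]+c*L[:,0]-s*L[:,1],p[1]+s*L[:,0]+c*L[:,1],L[:,2]]
    r=least_squares(lambda p:(proj(f,W(p))-U).ravel(),x0,x_scale=[.01,.01,.05],loss="soft_l1")
    return r.x,r.fun.reshape(-1,2).round(1)
E
python3 - <<'E'
from h import *
f=dict(np.load("w1.npz"))
px=lambda u,v:(u/5.5+252-.5,v/5.5+88-.5)
L=[(-.059,.056,.049),(.059,.056,.049),(.059,-.056,.049),(-.059,-.056,.049),(-.027+.00325,.05,.104),(-.027+.00325,-.05,.104)]
U=[px(64,35),px(572,57),px(508,526),px(44,510),px(243,95),px(208,554)]
p,r=fit(f,L,U,[.48,-.23,-.2]);print(p,r.tolist())
p,r=fit(f,L[:4],U[:4],[.48,-.23,-.2]);print(p,r.tolist())
for u,v in((228,95),(193,554)):print(ray(f,*px(u,v),.104))
manip.move_ptp([.46,.26,.33],quat(-.11))
snap("wrist","w2");print(manip.read_clock(),manip.read_qpos().round(2))
E
```

```text
[ 0.48701656 -0.23163901 -0.24278611] [[0.3, 1.4], [-0.4, 1.1], [0.3, -1.2], [0.0, -1.5], [-0.0, -0.2], [-0.1, -0.0]]
[ 0.48700599 -0.23131444 -0.24393136] [[0.3, 1.1], [-0.4, 0.9], [0.2, -1.4], [-0.1, -1.7]]
[ 0.47294614 -0.17698977  0.104     ]
[ 0.44882402 -0.27382145  0.104     ]
3.65 [ 0.31  0.23 -1.07  1.68  0.21  1.36 -0.9 ]
```

View pics/w2.png

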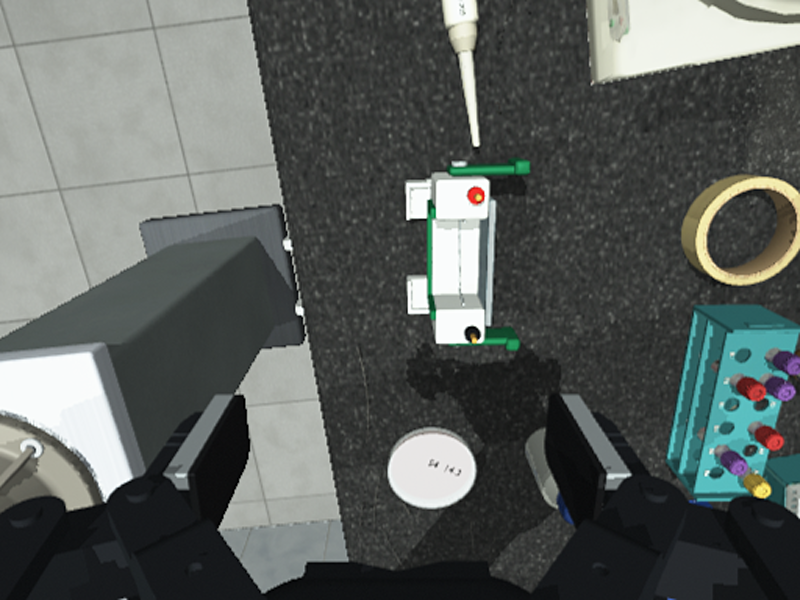

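The core is at about (460,260), with its supports on the left (robot side) at (418,200) and (418,294) and jacks at (477,196) and (472,333). The pipette tip is at (477,148), just beyond the core. Enlarging.

```bash
python3 - <<'E'
from h import *
f=np.load("w2.npz");im=f["image"][:,:,::-1][98:230,250:350]
cv2.imwrite("pics/w2c.png",cv2.resize(im,None,fx=4.5,fy=4.5,interpolation=cv2.INTER_NEAREST))
E
```

```text
(no output)
```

View pics/w2c.png

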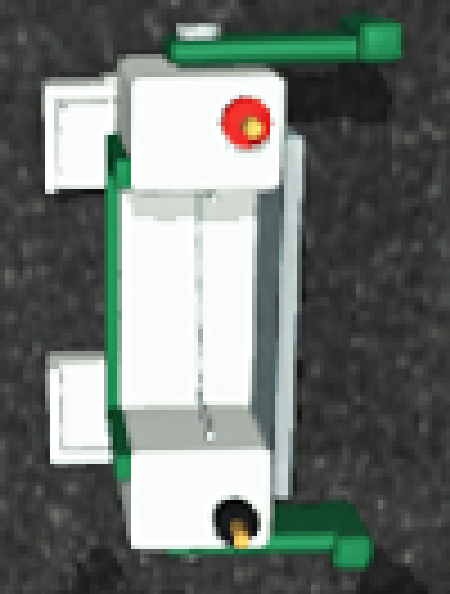

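```bash
python3 - <<'E'
from h import *
f=dict(np.load("w2.npz"))
px=lambda u,v:(u/4.5+250-.5,v/4.5+98-.5)
L=[(-.02,.066,.073),(.02,.066,.073),(.02,-.066,.073),(-.02,-.066,.073),(-.0375,.027,.02),(-.0375,-.027,.02),(-.024,.045,.071),(-.024,-.045,.071)]
U=[px(131,72),px(286,72),px(271,549),px(131,549),px(56,191),px(61,353),px(107,135),px(115,478)]
p,r=fit(f,L,U,[.506,.219,-.11]);print(p,r.tolist())
p,r=fit(f,L[:4],U[:4],[.506,.219,-.11]);print(p,r.tolist())
p,r=fit(f,L[4:6],U[4:6],[.506,.219,-.11]);print(p,r.tolist())
for u,v in((246,122),(237,520)):print(ray(f,*px(u,v),.09))
f=dict(np.load("top0.npz"))
E
```

```text
[ 0.5073153   0.22713307 -0.08876979] [[-0.4, 0.1], [0.1, -0.7], [-0.1, -0.9], [-0.4, -0.2], [0.3, -0.5], [-0.2, 2.3], [1.4, 4.3], [-0.1, -0.3]]
[ 0.50752494  0.22662742 -0.09023374] [[-0.1, 0.5], [0.3, -0.3], [0.1, -0.5], [-0.3, 0.2]]
[ 0.50741059  0.22872128 -0.07456616] [[-0.0, -1.2], [0.0, 1.5]]
[0.51974754 0.28145137 0.09      ]
[0.51053512 0.17581263 0.09      ]
```

The core's pose is about (0.5074, 0.227), yaw -0.089. The box's is (0.487, -0.2316), yaw -0.243.

With the fingers fully open, the +x finger would land on the orange cassette, 54 mm away. I'll come down offset 10 mm towards -x, close gently, then shift to centre.

```bash
python3 - <<'E'
from h import *
yaw=-.243;ex=np.array([np.cos(yaw),np.sin(yaw),0]);g=np.array([.4609,-.2253,0]);q=quat(yaw)
P=lambda d,z:g+d*ex+[0,0,z]
manip.move_ptp(P(-.010,.20),q)
print(manip.read_qpos().round(2),manip.read_position(),P(-.01,.2))
print(manip.move_straight(P(-.010,.080),.08,until_force=6))
print(manip.read_position(),manip.read_wrist_force().round(2))
manip.grasp(20)
print(manip.read_width(),manip.read_finger_force(),manip.read_wrist_force().round(2),manip.read_position(),manip.read_clock())
snap("wrist","w3")
E
```

```text
[ 1.25  0.3  -1.03  1.91  0.29  1.09 -0.14] [ 0.45209408 -0.22166187  0.20048425] [ 0.4511938  -0.22289384  0.2       ]
False
[ 0.45155904 -0.22305752  0.08044901] [0.26 0.38 1.05]
0.006537733477430108 19.567078202962875 [10.38 -1.95 -6.11] [ 0.45717616 -0.2242331   0.08154661] 7.85
```

View pics/w3.png

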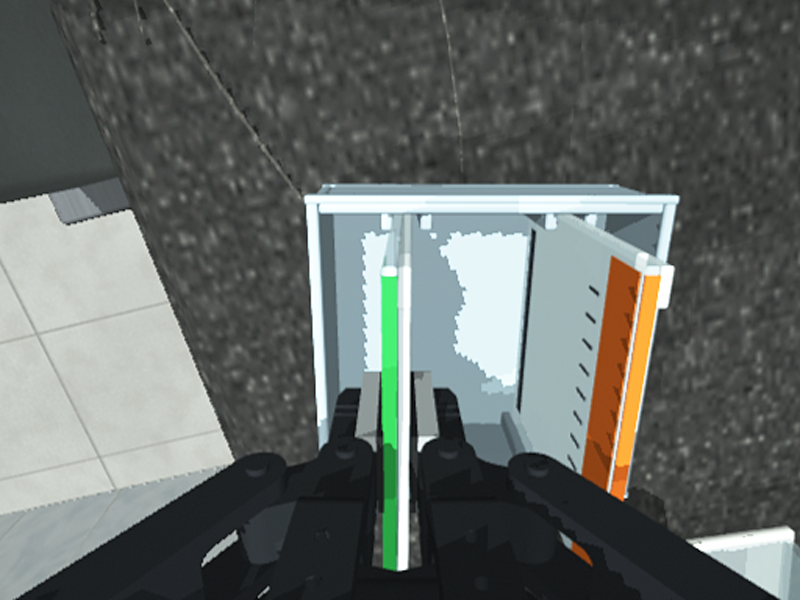

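The green cassette is gripped at 6.5 mm width, between the pads at (397,400). Orange is untouched at (640,370), and the arm gave 5.6 mm. I'll relax sideways until the force is near zero, then grip firmly and lift.

```bash
python3 - <<'E'
from h import *
yaw=-.243;ex=np.array([np.cos(yaw),np.sin(yaw),0]);g=np.array([.4609,-.2253,0]);q=quat(yaw)
P=lambda d,z:g+d*ex+[0,0,z]
for d in(-.006,-.003,-.001):
    manip.move_straight(P(d,.080),.03)
    F=manip.read_wrist_force();print(d,F.round(2),F@ex,manip.read_position().round(4),manip.read_wrist_torque().round(2))
    if F@ex<1.2: break
manip.grasp(60)
print(manip.read_width(),manip.read_finger_force(),manip.read_wrist_force().round(2),manip.read_clock())
p=manip.read_position()
print(manip.move_straight(P(d,.080)+[0,0,.07],.06,until_force=15))
print(manip.read_wrist_force().round(2),manip.read_wrist_torque().round(2),manip.read_position(),manip.read_clock())
print(manip.move_straight(P(d,.080)+[0,0,.16],.12,until_force=15),manip.read_wrist_force().round(2))
snap("wrist","w4");snap("scene","s4");print(manip.read_clock())
E
```

```text
-0.006 [ 5.96 -2.3  -1.07] 6.338604258036379 [ 0.4587 -0.2246  0.0812] [-0.45 -1.57 -0.09]
-0.003 [ 3.82 -1.78  3.21] 4.139340162180477 [ 0.4591 -0.2249  0.0805] [-0.19 -0.76 -0.08]
-0.001 [-0.7  -1.02  6.94] -0.4299053704733561 [ 0.4596 -0.2251  0.0805] [ 0.01 -0.01 -0.07]
0.00544789416684819 59.68556106090546 [ 0.1  -0.62  5.98] 8.9
False
[-0.37 -0.36 -0.82] [-0.    0.04  0.  ] [ 0.45954187 -0.22495419  0.14958496] 10.2167
False [-0.22 -0.78  0.1 ]
11.2167
```

View pics/w4.png

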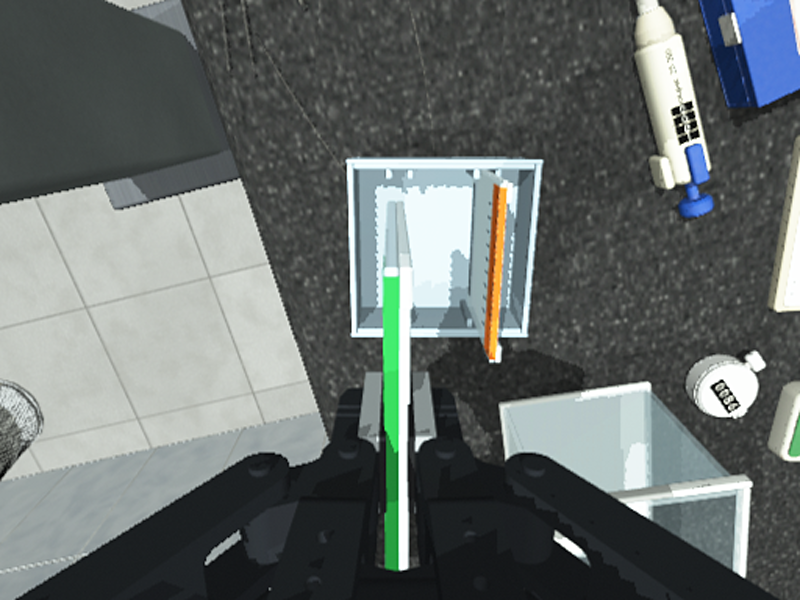

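The cassette is lifted clear with its rear plate to the right (+x), and orange is still in its slot at (497,270). Carrying it over to the core.

```bash
python3 - <<'E'
from h import *
yaw=-.089;c=np.array([.5074,.227,0]);ex=np.array([np.cos(yaw),np.sin(yaw),0]);q=quat(yaw)
P=lambda x,z:c+x*ex+[0,0,z]
manip.move_ptp(P(-.031,.26),q)
manip.move_straight(P(-.031,.19),.1)
print(manip.read_position(),P(-.031,.19),Ro.from_quat(manip.read_tool_rot()).as_matrix().round(4).tolist(),manip.read_wrist_force().round(2),manip.read_clock(),manip.read_qpos().round(2))
f=imaging.grab_frame("wrist");np.savez("w5.npz",**f);s=imaging.grab_frame("scene");np.savez("s5.npz",**s)
def ov(f,im):
    im=im.copy()
    L=np.array([(-.02,.066,.073),(.02,.066,.073),(.02,-.066,.073),(-.02,-.066,.073),(-.0375,.027,.02),(-.0375,-.027,.02),(-.0375,.054,.02),(-.0375,-.054,.02)])
    R=np.array([[ex[0],-ex[1],0],[ex[1],ex[0],0],[0,0,1]]);return proj(f,c+L@R.T)
a=cv2.resize(f["image"][60:300,180:370],None,fx=2.5,fy=2.5,interpolation=cv2.INTER_NEAREST)
for u in ov(f,a): cv2.circle(a,tuple(int(v) for v in (u+.5-[180,60])*2.5),3,(255,0,255),1)
u0,v0=160,170
b=cv2.resize(s["image"][v0:v0+120,u0:u0+65],None,fx=5,fy=5,interpolation=cv2.INTER_NEAREST)
for u in ov(s,b): cv2.circle(b,tuple(int(v) for v in (u+.5-[u0,v0])*5),3,(255,0,255),1)
cv2.imwrite("pics/w5.png",np.hstack([a,b])[:,:,::-1])
E
```

```text
[0.47682301 0.2302404  0.19050004] [0.47652269 0.22975536 0.19      ] [[0.0887, 0.9961, 0.0008], [0.9961, -0.0887, 0.0007], [0.0008, 0.0007, -1.0]] [ 0.52  0.52 -0.39] 13.7333 [ 0.45  0.5  -1.27  1.86  0.52  1.17 -1.09]
```

View pics/w5.png

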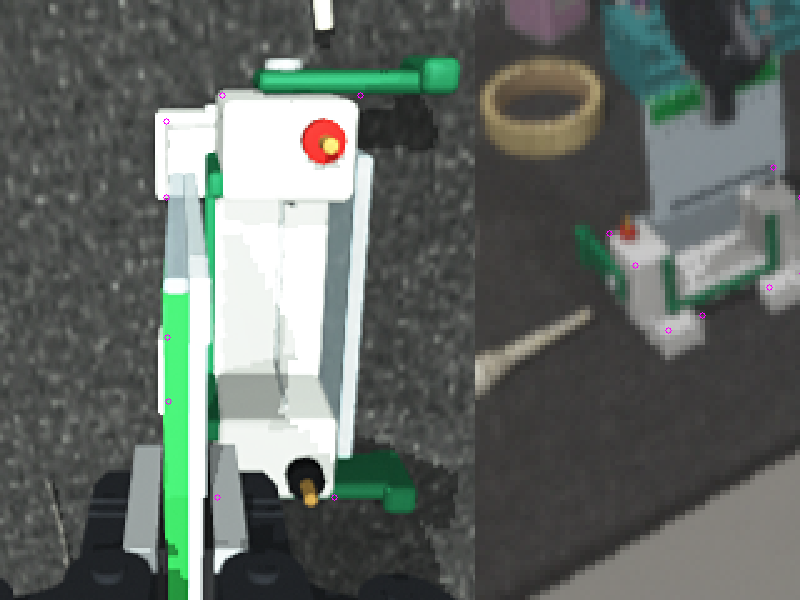

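The core overlay matches within about 1 mm, and the cassette hangs between lip and gasket with its far top end at about (186,291). I'll check its centring in y, then lower it.

```bash
python3 - <<'E'
from h import *
yaw=-.089;c=np.array([.5074,.227,0]);ex=np.array([np.cos(yaw),np.sin(yaw),0]);ey=np.array([-ex[1],ex[0],0]);q=quat(yaw)
P=lambda x,z:c+x*ex+[0,0,z]
f=dict(np.load("w5.npz"))
for v in(278,291):
    w=ray(f,186/2.5+180-.5,v/2.5+60-.5,.2135)-c;print("end core x,y",w@ex,w@ey)
def st(t):
    p=manip.read_position();F=manip.read_wrist_force();T=manip.read_wrist_torque()
    print(t,"x,y,z",((p-c)@ex).round(4),((p-c)@ey).round(4),p[2].round(4),"F",(F@ex).round(2),(F@ey).round(2),F[2].round(2),"T",(T@ex).round(2),(T@ey).round(2),T[2].round(2),manip.read_clock())
st("0")
manip.move_straight(P(-.031,.115),.08,until_force=5);st("1")
print(manip.move_straight(P(-.031,.086),.03,until_force=5));st("2")
E
```

```text
end core x,y -0.031007159938646424 0.050292727604463974
end core x,y -0.031006311876577146 0.04845521392737438
0 x,y,z -0.0306 0.0005 0.1908 F -0.14 -0.4 -0.04 T 0.0 0.01 -0.01 13.8333
1 x,y,z -0.0307 0.0004 0.1155 F 0.31 -0.17 0.49 T 0.0 0.06 0.03 14.925
True
2 x,y,z -0.0311 -0.0002 0.0916 F 0.11 -0.29 4.56 T -0.08 0.16 0.03 15.6667
```

Contact with the supports came at the predicted height. Now press down and step back into the gasket, watching forces and tilt.

```bash
cat >> h.py <<'E'
yaw=-.089;c=np.array([.5074,.227,0]);ex=np.array([np.cos(yaw),np.sin(yaw),0]);ey=np.array([-ex[1],ex[0],0]);q=quat(yaw)
P=lambda x,z:c+x*ex+[0,0,z]
def st(t):
    p=manip.read_position();F=manip.read_wrist_force();T=manip.read_wrist_torque()
    e=(Ro.from_quat(manip.read_tool_rot())*Ro.from_quat(q).inv()).as_rotvec()*1000
    print(t,"xyz",((p-c)@ex*1e3).round(2),((p-c)@ey*1e3).round(2),(p[2]*1e3).round(2),"F",(F@ex).round(1),(F@ey).round(1),F[2].round(1),"T",(T@ex).round(2),(T@ey).round(2),T[2].round(2),"rot",(e@ex).round(1),(e@ey).round(1),e[2].round(1),"t",round(manip.read_clock(),1))
    return F@ex,F[2]
E
python3 - <<'E'
from h import *
z=.0895
manip.move_straight(P(-.031,z),.02);st("down")
for x in(-.029,-.027,-.025,-.023,-.021):
    manip.move_straight(P(x,z),.02,ori=q);fx,fz=st(x)
    if fx<-14 or fz>30: break
E
```

```text
down xyz -30.32 0.3 91.56 F -3.2 -5.6 17.1 T -0.88 0.79 0.03 rot -2.9 0.2 -0.8 t 15.9
-0.029 xyz -29.47 0.6 91.54 F -4.3 -4.8 19.2 T -0.88 1.42 -0.01 rot -1.5 0.4 -0.3 t 16.2
-0.027 xyz -28.22 0.92 91.54 F -6.0 -4.0 20.0 T -0.75 1.81 -0.04 rot -1.2 1.7 0.0 t 16.4
-0.025 xyz -26.85 1.24 91.55 F -6.8 -4.6 20.4 T -0.73 2.06 0.01 rot -1.0 2.6 0.3 t 16.7
-0.023 xyz -26.13 1.32 91.53 F -10.0 -4.6 22.7 T -0.76 2.76 0.01 rot -1.5 4.8 0.6 t 16.9
-0.021 xyz -25.13 1.36 91.5 F -12.0 -4.3 24.3 T -0.81 3.19 -0.05 rot -2.0 6.6 0.7 t 17.2
```

```bash
python3 - <<'E'
from h import *
for x,z,k in((-.019,.0897,.006),(-.017,.0899,.012),(-.015,.0900,.014)):
    qq=(Ro.from_rotvec(-k*ey)*Ro.from_quat(q)).as_quat()
    manip.move_straight(P(x,z),.02,ori=qq);manip.dwell(.2);fx,fz=st(x)
    if fx<-20 or fz>35: break
E
```

```text
-0.019 xyz -23.91 1.55 91.53 F -12.0 -3.7 23.7 T -0.79 3.51 -0.1 rot -1.9 1.7 1.0 t 17.6
-0.017 xyz -22.73 1.59 91.52 F -13.8 -4.0 24.1 T -0.72 3.81 -0.05 rot -2.1 -2.9 1.2 t 18.1
-0.015 xyz -22.44 1.6 91.53 F -17.0 -4.7 26.5 T -0.85 4.58 -0.14 rot -3.1 -2.0 1.5 t 18.5
```

The displacement has stalled at about 4.8 mm past first contact while the force rises, so the cassette is on the rigid frame. I'll check the picture for tilt.

```bash
python3 - <<'E'
from h import *
f=imaging.grab_frame("wrist");np.savez("w6.npz",**f);s=imaging.grab_frame("scene");np.savez("s6.npz",**s)
a=cv2.resize(f["image"][60:300,180:340],None,fx=2.5,fy=2.5,interpolation=cv2.INTER_NEAREST)
b=cv2.resize(s["image"][180:255,175:225],None,fx=8,fy=8,interpolation=cv2.INTER_NEAREST)
cv2.imwrite("pics/w6.png",np.hstack([a,b])[:,:,::-1]);st("hold")
E
```

```text
hold xyz -22.45 1.59 91.51 F -16.5 -5.0 26.5 T -0.88 4.66 -0.12 rot -3.1 -2.0 1.6 t 18.6
```

View pics/w6.png

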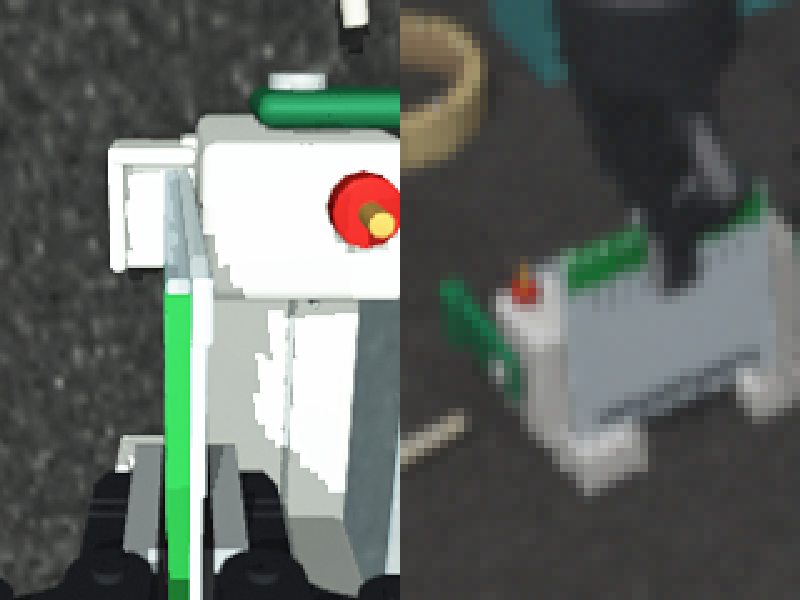

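The cassette sits upright on both supports; in the wrist view its front +y edge runs from the top corner (164,291) to the bottom corner (165,170). Converting that to tilt.

```bash
python3 - <<'E'
from h import *
f=dict(np.load("w6.npz"))
for n,u,v,z in(("top front",164,289,.115),("top rear",213,289,.115),("bot front",165,170,.015),("bot rear",186,170,.015),("lip in top",125,175,.020),("lip in top2",125,268,.020),("frame TL",201,130,.073),("frame face at inner",213,297,.073)):
    w=ray(f,u/2.5+180-.5,v/2.5+60-.5,z)-c;print(n,(w@ex*1e3).round(1),(w@ey*1e3).round(1))
E
```

```text
top front -25.8 50.1
top rear -19.1 50.1
bot front -27.7 51.4
bot rear -22.4 51.4
lip in top -37.3 50.9
lip in top2 -37.8 27.5
frame TL -20.0 67.0
frame face at inner -17.5 36.1
```

The top is fully home, but the lower edge lags about 1–2 mm, held by support friction. I'll ease the downforce, firm the grip, swing the lower edge in about the TCP, then press down again.

```bash
python3 - <<'E'
from h import *
qk=lambda k:(Ro.from_rotvec(-k*ey)*Ro.from_quat(q)).as_quat()
manip.grasp(110);st("grip")
manip.move_straight(P(-.015,.0925),.02,ori=qk(.014));st("ease")
for k in(.024,.034,.044):
    manip.move_straight(P(-.015,.0925),.02,ori=qk(k));manip.dwell(.15);st(k)
manip.move_straight(P(-.015,.0900),.02,ori=qk(.044));manip.dwell(.3);st("press")
f=imaging.grab_frame("wrist");np.savez("w7.npz",**f)
a=cv2.resize(f["image"][110:210,230:290],None,fx=6,fy=6,interpolation=cv2.INTER_CUBIC)
cv2.imwrite("pics/w7.png",a[:,:,::-1])
E
```

```text
grip xyz -22.47 1.59 91.65 F -17.4 -5.7 28.1 T -0.84 4.56 -0.13 rot -3.2 -2.1 1.6 t 18.8
ease xyz -22.56 1.51 91.81 F -15.1 -0.0 8.9 T 0.12 3.37 -0.25 rot -1.0 -1.6 2.2 t 19.1
0.024 xyz -22.78 1.55 91.79 F -14.7 0.1 10.8 T 0.06 3.47 -0.2 rot -1.2 -11.3 2.4 t 19.5
0.034 xyz -22.98 1.55 91.79 F -15.9 0.3 9.8 T 0.04 3.69 -0.19 rot -1.4 -21.0 2.3 t 19.9
0.044 xyz -22.99 1.49 91.8 F -15.3 -0.6 10.6 T 0.0 4.05 -0.14 rot -1.4 -30.7 1.7 t 20.3
press xyz -22.98 1.52 91.65 F -21.1 -5.8 31.3 T -0.98 5.11 -0.18 rot -3.9 -31.4 1.2 t 20.9
```

View pics/w7.png

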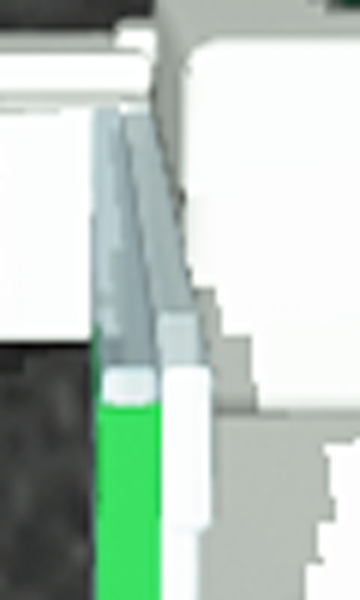

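The front edge now runs from the top corner (100,402) to the bottom corner (93,108). Checking the tilt.

```bash
python3 - <<'E'
from h import *
f=dict(np.load("w7.npz"))
for n,u,v,z in(("top front",100,402,.115),("top rear",211,368,.115),("bot front",93,108,.015),("bot rear",148,112,.015)):
    w=ray(f,u/6+230-.5,v/6+110-.5,z)-c;print(n,(w@ex*1e3).round(1),(w@ey*1e3).round(1))
# same corners in w6/w7 by intensity: yaw evenness
g=f["image"][110:210,230:290]
st("hold")
E
```

```text
top front -26.6 49.6
top rear -20.4 51.5
bot front -26.2 51.3
bot rear -20.5 50.8
hold xyz -23.0 1.51 91.64 F -20.7 -6.1 31.3 T -1.0 5.12 -0.19 rot -3.9 -31.4 1.2 t 20.9
```

```bash
python3 - <<'E'
from h import *
manip.dwell(.5);st("final");print(manip.read_width(),manip.read_finger_force());print(manip.close_job())
E
```

```text
final xyz -23.01 1.57 91.66 F -19.9 -5.5 31.6 T -1.04 5.05 -0.25 rot -3.9 -31.4 1.2 t 21.4
0.0038728502535514764 112.09224298596382
the job is handed in; nothing more can be done
None
```

The job is handed in at 21.4 s: the arm is still holding the green-banded cassette upright on both supports, pressed down with about 31 N and back with about 20 N. By camera its rear face is flush with the frame top and bottom to within 0.5 mm, so the gasket should be squeezed evenly. The orange-banded cassette was still in its slot after the lift, and I never touched the bottle, dish or pipette.

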